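Sort the mixed tray of bolts and nuts, then nest it on the empty one

ROBOT

A 7-joint arm with a two-finger parallel gripper is mounted at the origin on a cart in front of the work surface, level with it; the furniture and walls round the work are solid. World frame = base frame: x ahead of the robot, y to its left, z up, the work surface at z = 0. Lengths are in m, angles in rad, forces in N, time in s.
With the tool pointing down it reaches from about 0.4 to 0.875 m from the base axis. Payload 6.5 kg.
Tool frame: the origin (TCP) lies on the mounting face of the last link; the fingertips stand 173 mm ahead of it and the grasp point (between the pads) lies 155 mm ahead of it; z points along the fingers, y is the line along which they close (so a half turn about z gives the same grasp; the last joint's range is limited). The gripper opens to 85 mm and grips with 20 to 120 N. Pads are 22 mm wide; open, the fingers measure 114 mm over their backs; the gripper's body (76 mm by 85 mm) begins 54 mm behind the grasp point. The pads swing forward as they close: fully open they stand 13 mm farther back than shut.
Start: joints at [1.125, 0.536, -0.004, 1.538, 0.003, 1.067, -0.071], TCP at [0.241, -0.604, 0.405] pointing down, gripper open.
Joint ranges: [-2.7, 2.7], [-0.37, 2.16], [-1.27, 1.26], [0.24, 2.4], [-1.31, 4.45], [0.19, 1.91], [-2.76, 2.76]. Speed limits (rad/s): [2.39, 2.39, 3.14, 3.14, 3.14, 3.14, 3.14].

INTERFACE

Orientations are given as a unit quaternion [x, y, z, w].
In Python, from workcell import ctrl, read_camera gives the robot as it stands.
- The arm moves only by the tool drive_tool, never from a script. Its argument "deltas" is text: rows parted by semicolons, each of 7 numbers parted by spaces: the shift along the world's x, y, z normalised to -1 to 1, where 1 is 30 mm, then the turn, a rotation vector about the world's x, y, z normalised to -1 to 1, where 1 is 5 degrees, then the closure, from 0 (fully open) to 1 (shut). In form: dx dy dz ax ay az fingers; .... A call has 1 to 10 rows; each row shifts and turns the commanded pose from where the row before left it; what a row does not reach is not made up. A row lasts 1/10 s, in which the tool goes at most 50 mm and 8.59 degrees, less where a joint would pass 70% of its speed; a pose out of reach is approached as far as the arm can. A call with a number of a shift or a turn outside -1 to 1 is refused whole. A call with a gripper value outside its range is refused whole. The fingers move at their own pace and stop on an object; the grip force is fixed at half the most. Time passes only in rows, so rows that do not move let the fingers close. It gives the time, the measured TCP pose, the force, the opening and the grip force at its end, in the units of the state.
- ctrl.observe(): the state, without advancing time (a new reading comes with each control period).
- read_camera(name): name is "scene" or "top" or "wrist"; returns a dict with "color" (400x640x3 uint8, blue, green, red), "z_map" (400x640 float32, m along the optical axis (not along the pixel's ray), 0 where there is no reading), "mtx" (3x3 intrinsics, pixels), "view" (4x4, takes a point from world to camera coordinates). Camera axes: x right, y down, z forward; pixel columns grow to the right and rows downward; lengths in m; the calibration is good to about 2 mm. The wrist camera is an equidistant fisheye: a pixel r from the principal point sees the ray r / f radians off the axis. A picture is of the moment at which its call begins.
- ctrl.finish_job(): hands the job in; it is judged then, once.
The state is a dict: "t": time; "qpos": joint angles; "joint_vel": joint speeds; "effort": joint torques, N m; "position": TCP position; "eef_rot": TCP orientation; "force": force on the tool from outside, world axes, zero at the start; "moment": the same for the moment, N m; "width": finger opening in m; "finger_force": force on a finger pad.
Only numpy, scipy, OpenCV 4.12 (cv2) and the standard library are available. Lean on these libraries where they do the work, as an engineer would, in place of code of your own. Each camera call takes 0.05 s, during which the arm holds its last target. There are 200 camera calls.

TASK

Sort the leftovers in the red tray: stand its two bolts on their heads in the empty pockets of the blue bolt tray and lay its nut flat in the empty pocket of the green nut tray, so that both are full with one piece in every pocket. Leave the red tray where it is until it is empty, then stack it squarely on the grey tray so that its feet nest fully in the pockets. Don't shift the other three trays or upset what is already in them.

Things in the scene. Friction and masses are not known exactly. Their poses are not given: they have to be found in the camera images.
- red_tray: Red plastic parts tray, 51 wide (x) x 143 long (y) x 18 mm high; origin centre of underside. Three 41 mm square pockets 6 mm deep, floor z=12, centres y=-46, 0, 46. Under each pocket a foot 34 mm square, 5 high. 0.24-0.39 kg. Grip across the width at mid-length, tips above z=5 to clear a tray below. Starts with two bolts and a nut, one a pocket, any order.
- grey_tray: Grey tray of the same mould, always empty: 51 wide (x) x 143 long (y) x 18 mm high; origin centre of underside. Three 41 mm square pockets 6 mm deep, floor z=12, centres y=-46, 0, 46. A tray set on it the same way, or turned half round, nests: its feet drop into these pockets with 3.5 mm play all round and its origin rests 13 mm above this one's.
- blue_tray: Blue bolt tray of the same mould: 51 wide (x) x 143 long (y) x 18 mm high; origin centre of underside. Three 41 mm square pockets 6 mm deep, floor z=12, centres y=-46, 0, 46. Starts with one bolt, in the pocket at y=+46; the two others are empty.
- green_tray: Green nut tray of the same mould: 51 wide (x) x 143 long (y) x 18 mm high; origin centre of underside. Three 41 mm square pockets 6 mm deep, floor z=12, centres y=-46, 0, 46. Starts with two nuts, in the pockets at y=0 and +46; the pocket at y=-46 is empty.
- bolt_a: Steel hex bolt standing on its head, shank up: head about 21 mm across corners and 8 mm high, threaded shank 12 mm thick, 57 mm tall in all. Origin: centre of the head's face it stands on; z up along the shank. Grip the shank above the tray's rim. Starts in the red tray.
- bolt_b: Steel hex bolt standing on its head, shank up: head about 21 mm across corners and 8 mm high, threaded shank 12 mm thick, 57 mm tall in all. Origin: centre of the head's face it stands on; z up along the shank. Grip the shank above the tray's rim. Starts in the red tray.
- bolt_c: Steel hex bolt standing on its head, shank up: head about 21 mm across corners and 8 mm high, threaded shank 12 mm thick, 57 mm tall in all. Origin: centre of the head's face it stands on; z up along the shank. Grip the shank above the tray's rim. Already in the blue tray; stays there.
- nut_a: Large steel hex nut lying flat: 24 mm across flats, 27 mm across corners, 13 mm high. Origin: centre of its underside; x points across a pair of flats (and again every 60 degrees), y to a corner. In a pocket it stands 7 mm above the rim. Starts in the red tray.
- nut_b: Large steel hex nut lying flat: 24 mm across flats, 27 mm across corners, 13 mm high. Origin: centre of its underside; x points across a pair of flats (and again every 60 degrees), y to a corner. In a pocket it stands 7 mm above the rim. Already in the green tray; stays there.
- nut_c: Large steel hex nut lying flat: 24 mm across flats, 27 mm across corners, 13 mm high. Origin: centre of its underside; x points across a pair of flats (and again every 60 degrees), y to a corner. In a pocket it stands 7 mm above the rim. Already in the green tray; stays there.

How it is judged:
On the way, in this order (a step that is already met when the one before it is completed fails the run):
1. blue tray full of bolts and green tray full of nuts, one per pocket, the red tray still where it stood (x of bolt_c in the frame of blue_tray between -0.013 and 0.013 m and y of bolt_c in the frame of blue_tray between 0.033 and 0.059 m and z of bolt_c in the frame of blue_tray between 0.009 and 0.015 m and angle between each of bolt_c, nut_a, nut_b, nut_c's own z axis and vertical below 0.12 rad and (((x of bolt_a in the frame of blue_tray between -0.013 and 0.013 m and y of bolt_a in the frame of blue_tray between -0.059 and -0.033 m and z of bolt_a in the frame of blue_tray between 0.009 and 0.015 m and angle between bolt_a's own z axis and vertical below 0.12 rad) and (x of bolt_b in the frame of blue_tray between -0.013 and 0.013 m and y of bolt_b in the frame of blue_tray between -0.013 and 0.013 m and z of bolt_b in the frame of blue_tray between 0.009 and 0.015 m and angle between bolt_b's own z axis and vertical below 0.12 rad)) or ((x of bolt_b in the frame of blue_tray between -0.013 and 0.013 m and y of bolt_b in the frame of blue_tray between -0.059 and -0.033 m and z of bolt_b in the frame of blue_tray between 0.009 and 0.015 m and angle between bolt_b's own z axis and vertical below 0.12 rad) and (x of bolt_a in the frame of blue_tray between -0.013 and 0.013 m and y of bolt_a in the frame of blue_tray between -0.013 and 0.013 m and z of bolt_a in the frame of blue_tray between 0.009 and 0.015 m and angle between bolt_a's own z axis and vertical below 0.12 rad))) and x of nut_a in the frame of green_tray between -0.013 and 0.013 m and y of nut_a in the frame of green_tray between -0.059 and -0.033 m and z of nut_a in the frame of green_tray between 0.009 and 0.015 m and x of nut_b in the frame of green_tray between -0.013 and 0.013 m and y of nut_b in the frame of green_tray between -0.013 and 0.013 m and z of nut_b in the frame of green_tray between 0.009 and 0.015 m and x of nut_c in the frame of green_tray between -0.013 and 0.013 m and y of nut_c in the frame of green_tray between 0.033 and 0.059 m and z of nut_c in the frame of green_tray between 0.009 and 0.015 m and distance of red_tray from where it was at the start of the episode below 0.03 m), for 0.2 s.
2. the empty red tray nested on the grey tray (x of red_tray in the frame of grey_tray between -0.006 and 0.006 m and y of red_tray in the frame of grey_tray between -0.006 and 0.006 m and z of red_tray in the frame of grey_tray between 0.011 and 0.015 m and angle between the y axis of red_tray and the y axis of grey_tray, either way round below 0.1 rad and angle between red_tray's own z axis and vertical below 0.05 rad), for 0.2 s.
At the end, for the whole second after the job is handed in: One upright bolt in each blue pocket and one flat nut in each green pocket, seated on the floor within 13 mm of its centre; the red tray nested on the grey one (within 6 mm, 0.1 rad, fully down within 2 mm); all released and at rest (all of step 2 and x of bolt_c in the frame of blue_tray between -0.013 and 0.013 m and y of bolt_c in the frame of blue_tray between 0.033 and 0.059 m and z of bolt_c in the frame of blue_tray between 0.009 and 0.015 m and angle between each of bolt_c, nut_a, nut_b, nut_c's own z axis and vertical below 0.12 rad and (((x of bolt_a in the frame of blue_tray between -0.013 and 0.013 m and y of bolt_a in the frame of blue_tray between -0.059 and -0.033 m and z of bolt_a in the frame of blue_tray between 0.009 and 0.015 m and angle between bolt_a's own z axis and vertical below 0.12 rad) and (x of bolt_b in the frame of blue_tray between -0.013 and 0.013 m and y of bolt_b in the frame of blue_tray between -0.013 and 0.013 m and z of bolt_b in the frame of blue_tray between 0.009 and 0.015 m and angle between bolt_b's own z axis and vertical below 0.12 rad)) or ((x of bolt_b in the frame of blue_tray between -0.013 and 0.013 m and y of bolt_b in the frame of blue_tray between -0.059 and -0.033 m and z of bolt_b in the frame of blue_tray between 0.009 and 0.015 m and angle between bolt_b's own z axis and vertical below 0.12 rad) and (x of bolt_a in the frame of blue_tray between -0.013 and 0.013 m and y of bolt_a in the frame of blue_tray between -0.013 and 0.013 m and z of bolt_a in the frame of blue_tray between 0.009 and 0.015 m and angle between bolt_a's own z axis and vertical below 0.12 rad))) and x of nut_a in the frame of green_tray between -0.013 and 0.013 m and y of nut_a in the frame of green_tray between -0.059 and -0.033 m and z of nut_a in the frame of green_tray between 0.009 and 0.015 m and x of nut_b in the frame of green_tray between -0.013 and 0.013 m and y of nut_b in the frame of green_tray between -0.013 and 0.013 m and z of nut_b in the frame of green_tray between 0.009 and 0.015 m and x of nut_c in the frame of green_tray between -0.013 and 0.013 m and y of nut_c in the frame of green_tray between 0.033 and 0.059 m and z of nut_c in the frame of green_tray between 0.009 and 0.015 m and linear speed of each of red_tray, bolt_a, bolt_b, nut_a below 0.02 m/s); the robot touches nothing.
It fails at once if the blue, green or grey tray is shifted by more than 40 mm (distance of any of blue_tray, green_tray, grey_tray from where it was at the start of the episode above 0.04 m).
It also fails if it takes over 120 s, if anything falls off the work surface, if the arm or the gripper's body presses on something with over 40 N, if the wrist force passes 120 N, or if a joint passes its speed limit or range.

## Working session

There is one attempt and no reset: what is moved stays moved. The work goes in short steps, Python scripts to look and compute and a tool call to move; the robot and the scene stay as the last step left them, time stands still between calls to the robot, and variables do not carry over. Pictures are saved under pics/ and viewed, at most 14 in all, crops included, and the job is handed in when it is done.

Besides the shell and the picture viewer there is one more tool, called after "Emit:" by a JSON object that holds its "api" and its "payload". drive_tool: Moves the arm, as the interface text tells. Its arguments: {"type":"object","properties":{"deltas":{"type":"string"}},"required":["deltas"]}

```bash
mkdir -p pics; cat > h.py <<'E'
import numpy as np, cv2
from workcell import ctrl, read_camera
def save(n,f):
    c=read_camera(n); cv2.imwrite('pics/'+f,c['color']); np.savez('pics/'+f+'.npz',**c); return c
E
python3 - <<'E'
from h import *
for n in('top','scene'):
    c=save(n,n+'0.png'); print(n,c['mtx'].tolist(),np.round(c['view'],4).tolist())
s=ctrl.observe();print(s['position'],s['eef_rot'],s['width'],s['t'])
a=cv2.imread('pics/top0.png');b=cv2.imread('pics/scene0.png')
E
```

```text
top [[372.57948076937816, 0.0, 322.7317505851255], [0.0, 372.57948076937816, 199.26804748916427], [0.0, 0.0, 1.0]] [[0.0301, -0.9995, -0.0134, 0.1336], [-0.9927, -0.0283, -0.1175, 0.5495], [0.1171, 0.0169, -0.993, 0.8399], [0.0, 0.0, 0.0, 1.0]]
scene [[370.59182032060403, 0.0, 329.11505194432374], [0.0, 370.59182032060403, 206.40599323984426], [0.0, 0.0, 1.0]] [[-0.9968, 0.0793, 0.005, 0.5268], [0.0423, 0.582, -0.8121, -0.0704], [-0.0673, -0.8093, -0.5835, 1.0144], [0.0, 0.0, 0.0, 1.0]]
[ 0.2408733  -0.60340738  0.40389149] [ 9.82017217e-01  1.88789770e-01 -1.95367869e-04 -7.54619754e-04] 0.0855947131655765 0.1
```

View pics/top0.png

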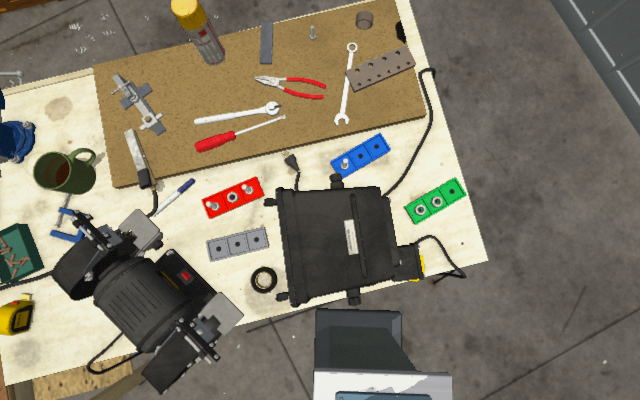

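View pics/scene0.png

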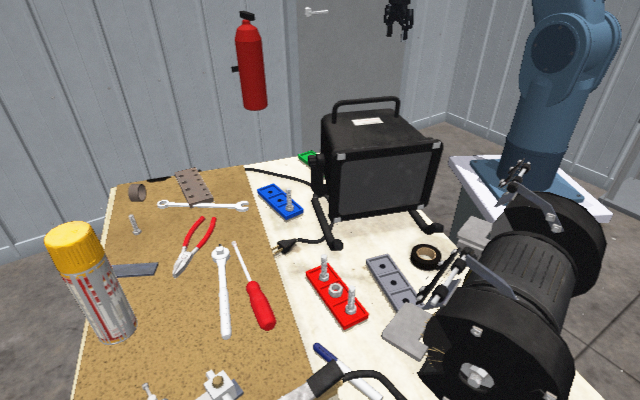

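The top view shows the red tray near (233,198), with bolts at (212,206) and (249,190) and its nut in the middle. The grey tray is at (238,243), blue at (360,156) with its bolt at the left end, and green at (435,201) with its empty pocket at the right. A tall black box stands between them.

```bash
cat >> h.py <<'E'
def world(c):
    h,w=c['z_map'].shape; v,u=np.mgrid[:h,:w]; K=c['mtx']; z=c['z_map']
    p=np.stack([(u-K[0,2])/K[0,0]*z,(v-K[1,2])/K[1,1]*z,z],-1)
    V=c['view']; return (p-V[:3,3])@V[:3,:3]
def ray(c,u,v,z):
    K=c['mtx'];V=c['view'];R=V[:3,:3];o=-R.T@V[:3,3]
    d=np.stack([(np.asarray(u)-K[0,2])/K[0,0],(np.asarray(v)-K[1,2])/K[1,1],np.ones(np.shape(u))],-1)@R
    return o+d*((z-o[2])/d[...,2])[...,None]
def masks(img):
    hsv=cv2.cvtColor(img,cv2.COLOR_BGR2HSV);H,S,V=cv2.split(hsv)
    return dict(red=((H<8)|(H>172))&(S>150)&(V>80),blue=(H>105)&(H<122)&(S>140)&(V>80),green=(H>55)&(H<80)&(S>140)&(V>80),grey=(S<35)&(V>95)&(V<165))
E
python3 - <<'E'
from h import *
roi={'top':dict(red=(195,170,270,225),grey=(200,222,275,265),blue=(325,130,395,182),green=(398,172,472,228)),
'scene':dict(red=(298,258,375,335),blue=(250,178,308,222),grey=(360,245,425,310))}
for n in roi:
    c=dict(np.load(f'pics/{n}0.png.npz')); W=world(c); M=masks(c['color'])
    for k,(a,b,x,y) in roi[n].items():
        m=np.zeros((400,640),np.uint8); m[b:y,a:x]=M[k][b:y,a:x]
        N,l,st,_=cv2.connectedComponentsWithStats(m); m=l==1+np.argmax(st[1:,4])
        p=W[m]; print(n,k,m.sum(),'zpct',np.round(np.percentile(p[:,2],[2,25,50,75,98])*1e3,1))
        v,u=np.where(m)
        if n=='top':
            q=ray(c,u.astype(float),v.astype(float),.018)[:,:2]
            r=cv2.minAreaRect((q*1e3).astype(np.float32)); print('  ',np.round(r[0],1),np.round(r[1],1),round(r[2],1))
            t=p[(p[:,2]>.015)&(p[:,2]<.023)]; r=cv2.minAreaRect((t[:,:2]*1e3).astype(np.float32)); print('  d',np.round(r[0],1),np.round(r[1],1),round(r[2],1))
        # parts above the rim
        s=np.zeros((400,640),bool); s[b-5:y,a:x]=1
        if n=='top': 
            s&=cv2.pointPolygonTest is not None
            for lo,hi in((.022,.03),(.045,.075)):
                mm=(s&(W[...,2]>lo)&(W[...,2]<hi)).astype(np.uint8)
                N,l,st,ce=cv2.connectedComponentsWithStats(mm)
                for i in range(1,N):
                    if st[i,4]>3: print('   part',lo,st[i,4],np.round(ce[i],1),np.round(W[l==i].mean(0)*1e3,1),np.round(W[l==i][:,2].max()*1e3,1))
    if n=='top':
        g=W[...,2]; ok=c['z_map']>0
        for nm,(a,b,x,y) in dict(box=(275,175,430,310),grinder=(50,200,245,390),alltable=(100,60,500,170)).items():
            s=np.zeros_like(ok); s[b:y,a:x]=1; s&=ok&(g>.04); p=W[s]
            print(nm,'max z',p[:,2].max().round(3))
            for zt in(.05,.1,.15,.2,.25,.3):
                q=p[p[:,2]>zt]
                if len(q)>5: print(' >',zt,np.round(q.min(0)[:2],3),np.round(q.max(0)[:2],3))
E
```

```text
top red 980 zpct [ 8.3 11.2 12.9 16.4 20. ]
   [546.4 365.9] [ 50.7 142.6] 25.2
  d [546.4 367.2] [ 51.  141.5] 25.3
   part 0.022 37 [200.4 166.2] [617.5 445.2  26.8] 29.9
   part 0.022 5 [211. 165.] [621.8 420.8  24. ] 27.2
   part 0.022 4 [249.2 190.5] [562.5 325.4  24. ] 25.1
   part 0.022 59 [231.8 197.1] [545.4 366.   24.6] 28.5
   part 0.022 5 [214.6 207. ] [520.5 404.7  27. ] 29.2
   part 0.045 31 [244.6 187.5] [563.6 327.5  64.4] 71.5
   part 0.045 50 [266.7 202. ] [532.9 277.5  54. ] 59.2
   part 0.045 37 [209.4 204.5] [522.8 406.1  61.8] 70.1
top grey 1215 zpct [ 8.7 11.2 12.6 15.7 20.1]
   [435.8 348.2] [ 50.9 142.7] 15.7
  d [435.6 349.5] [ 50.1 141.2] 15.4
top blue 1063 zpct [ 8.2 10.7 12.3 15.5 19.2]
   [656.3  63. ] [ 49.8 140.5] 32.4
  d [656.7  62.9] [ 50.1 140.9] 32.3
   part 0.022 400 [344.7 129.3] [717.3 101.9  27.4] 30.0
   part 0.045 29 [344.8 161.7] [629.5 101.4  64.5] 71.1
top green 999 zpct [ 8.3 10.8 12.5 16.1 19.6]
   [ 552.3 -117. ] [ 49.6 141.2] 31.4
  d [ 552.5 -117.6] [ 49.2 142.2] 31.6
   part 0.022 59 [436.6 201.5] [ 548.9 -118.6   24.1] 27.7
   part 0.022 61 [419.9 209.4] [528.9 -79.3  24.5] 27.3
box max z 0.274
 > 0.05 [ 0.313 -0.056] [0.582 0.247]
 > 0.1 [ 0.325 -0.056] [0.582 0.235]
 > 0.15 [ 0.325 -0.056] [0.582 0.235]
 > 0.2 [0.329 0.001] [0.552 0.235]
 > 0.25 [0.387 0.067] [0.529 0.099]
grinder max z 0.255
 > 0.05 [0.158 0.303] [0.529 0.66 ]
 > 0.1 [0.158 0.303] [0.503 0.66 ]
 > 0.15 [0.165 0.313] [0.489 0.66 ]
 > 0.2 [0.175 0.313] [0.489 0.649]
 > 0.25 [0.242 0.317] [0.483 0.587]
alltable max z 0.13
 > 0.05 [0.599 0.096] [0.874 0.634]
 > 0.1 [0.754 0.581] [0.809 0.634]
scene red 1424 zpct [ 6.1 10.6 12.1 16.  18.6]
scene blue 703 zpct [ 6.8 10.8 12.1 15.6 18.2]
scene grey 508 zpct [  9.7  12.   15.   16.5 245.6]
```

Emit:
{"api": "drive_tool", "payload": {"deltas": "1 0.5 0.2 0 0 1 0;1 0.5 0.2 0 0 1 0;1 0.5 0.2 0 0 1 0;1 0.5 0.2 0 0 1 0;1 0.5 0.2 0 0 1 0;1 0.5 0.2 0 0 1 0;1 0.5 0.2 0 0 1 0;1 0.5 0.2 0 0 1 0;1 0.5 0.2 0 0 1 0;1 0.5 0.2 0 0 1 0"}}

```text
t: 1.1
position: [0.5419, -0.453, 0.4644]
eef_rot: [0.809, 0.587, -0.0, -0.0]
force: [0.6, 0.1, -0.1]
width: 0.0851
finger_force: 0.0
```

Emit:
{"api": "drive_tool", "payload": {"deltas": "0.9 1 0 0 0 0.5 0;0.9 1 0 0 0 0.5 0;0.9 1 0 0 0 0.5 0;0.9 1 0 0 0 0.5 0;0 1 0 0 0 0.5 0;0 1 0 0 0 0.5 0;0 1 0 0 0 0.5 0;0 1 0 0 0 0.5 0;0 1 0 0 0 0.5 0;0 1 0 0 0 0.5 0"}}

```text
t: 2.1
position: [0.6488, -0.152, 0.4644]
eef_rot: [0.663, 0.748, -0.0, -0.0]
force: [0.6, 0.0, 0.6]
width: 0.085
finger_force: 0.0
```

Emit:
{"api": "drive_tool", "payload": {"deltas": "0 1 0 0 0 0.5 0;0 1 0 0 0 0.5 0;0 1 0 0 0 0.5 0;0 1 0 0 0 0.5 0;0 1 0 0 0 0.5 0;0 1 0 0 0 0.5 0;0 1 0 0 0 0.5 0;0 1 0 0 0 0.2 0;0 1 0 0 0 0 0;0 1 0 0 0 0 0"}}

```text
t: 3.1
position: [0.6485, 0.1483, 0.4645]
eef_rot: [0.535, 0.845, -0.0, -0.0]
force: [0.6, -0.3, 0.1]
width: 0.0852
finger_force: 0.0
```

Emit:
{"api": "drive_tool", "payload": {"deltas": "0 1 0 0 0 0 0;0 1 0 0 0 0 0;-0.5 1 0 0 0 0 0;-0.5 1 0 0 0 0 0;-0.5 1 -0.5 0 0 0 0;-0.5 0.8 -0.5 0 0 0 0;-0.5 0.8 -0.5 0 0 0 0;-0.5 0.6 -0.5 0 0 0 0;0 0 0 0 0 0 0;0 0 0 0 0 0 0"}}

```text
t: 4.1
position: [0.5584, 0.3629, 0.4045]
eef_rot: [0.535, 0.845, -0.0, 0.0]
force: [0.5, -0.9, 0.1]
width: 0.0853
finger_force: 0.0
```

```bash
python3 - <<'E'
from h import *
c=save('wrist','w1.png'); print(c['mtx'].tolist(),np.round(c['view'],4).tolist())
s=ctrl.observe();print(s['position'],s['eef_rot'],s['qpos'])
E
```

```text
[[309.70691628693146, 0.0, 315.97668879169083], [0.0, 309.70691628693146, 203.44883598426847], [0.0, 0.0, 1.0]] [[0.9033, 0.429, 0.0012, -0.6614], [0.4073, -0.8586, 0.3113, 0.0427], [0.1346, -0.2807, -0.9503, 0.4073], [0.0, 0.0, 0.0, 1.0]]
[0.55943616 0.36201837 0.40500126] [5.35418494e-01 8.44586744e-01 2.71585823e-05 5.17159621e-04] [-0.29602817  0.62324876 -0.53267492  1.46550726  0.33291824  1.1430164
 -0.44406315]
```

View pics/w1.png

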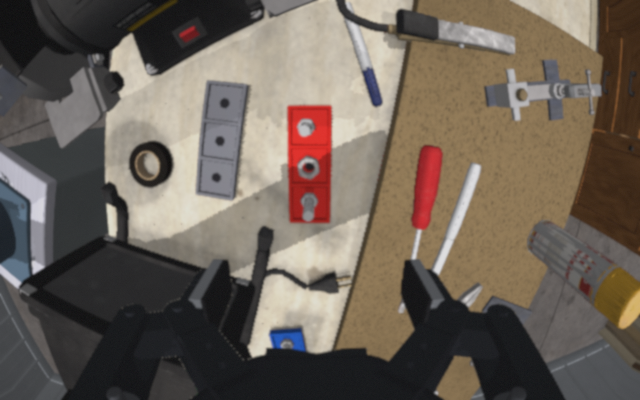

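The wrist view shows the red tray centred near (309,164), with bolts at about (305,127) and (310,207) and the nut at (308,167). The grey tray is at (223,140). I'll measure the same things here as a second view.

```bash
cat >> h.py <<'E'
def fray(c,u,v,z):
    K=c['mtx'];V=c['view'];R=V[:3,:3];o=-R.T@V[:3,3]
    a=np.stack([(np.asarray(u,float)-K[0,2])/K[0,0],(np.asarray(v,float)-K[1,2])/K[1,1]],-1)
    r=np.linalg.norm(a,axis=-1,keepdims=True); d=np.concatenate([a/np.maximum(r,1e-9)*np.sin(r),np.cos(r)],-1)@R
    return o+d*((z-o[2])/d[...,2])[...,None]
def rect(c,m,z=.018,f=fray):
    N,l,st,_=cv2.connectedComponentsWithStats(m.astype(np.uint8)); v,u=np.where(l==1+np.argmax(st[1:,4]))
    r=cv2.minAreaRect((f(c,u,v,z)[:,:2]*1e3).astype(np.float32)); return np.round(np.r_[r[0],r[1],r[2]],1)
E
python3 - <<'E'
from h import *
c=dict(np.load('pics/w1.png.npz')); M=masks(c['color'])
for k,(a,b,x,y) in dict(red=(280,95,340,230),grey=(190,75,252,205)).items():
    m=np.zeros((400,640),bool); m[b:y,a:x]=M[k][b:y,a:x]; print(k,rect(c,m))
# parts inside red: non-red pixels
a,b,x,y=285,100,335,226
hsv=cv2.cvtColor(c['color'],cv2.COLOR_BGR2HSV)
m=((hsv[...,1]<90)).astype(np.uint8); t=np.zeros_like(m); t[110:220,293:327]=m[110:220,293:327]
N,l,st,ce=cv2.connectedComponentsWithStats(t)
for i in range(1,N):
    if st[i,4]>30:
        v,u=np.where(l==i); p=fray(c,u,v,.025)[:,:2]*1e3; r=cv2.minAreaRect(p.astype(np.float32)); print(st[i],ce[i].round(1),np.round(r[0],1),np.round(r[1],1),round(r[2],1), 'top@.069',np.round(fray(c,ce[i][0],ce[i][1],.069)*1e3,1))
cv2.imwrite('pics/w1c.png',cv2.resize(c['color'][95:230,190:345],None,fx=4,fy=4,interpolation=cv2.INTER_CUBIC))
E
```

```text
red [548.6 367.5  49.3 140.4  25.2]
grey [439.8 351.4  55.6 142.6  16.1]
[297 119  18  18 235] [305.4 126.9] [525.3 408.2] [18.5 19. ] 43.8 top@.069 [525.3 411.3  69. ]
[298 156  21  23 324] [308.2 167.1] [547.6 367.3] [23.1 25.9] 25.3 top@.069 [544.9 375.8  69. ]
[301 193  17  27 327] [308.6 205.4] [568.7 324.8] [19.  32.7] 25.4 top@.069 [562.4 339.2  69. ]
```

View pics/w1c.png

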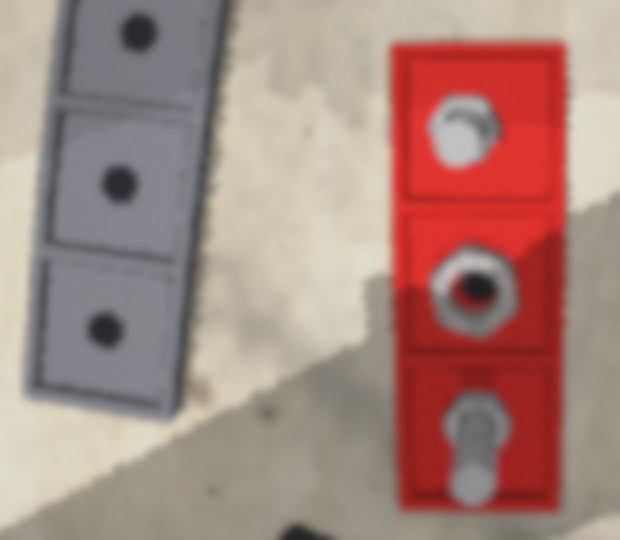

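The crop shows the nut's flats facing along the tray's width. The bolt heads are at crop (468,128) and (478,425), and one shank top is at (473,487).

```bash
python3 - <<'E'
from h import *
c=dict(np.load('pics/w1.png.npz')); t=dict(np.load('pics/top0.png.npz'))
f=lambda x,y,z:np.round(fray(c,190+x/4,95+y/4,z)[:2]*1e3,1)
print('b1 head',f(468,128,.02),'top',f(458,142,.069)); print('b2 head',f(478,425,.02),'top',f(473,487,.069)); print('nut',f(475,290,.025))
# top view crop for bolt tops
W=world(t)
for n,(a,b,x,y) in dict(b1=(200,195,222,215),b2=(240,180,258,198),bc=(336,152,356,170)).items():
    m=np.zeros((400,640),bool);m[b:y,a:x]=1; m&=(W[...,2]>.06)&(W[...,2]<.08); v,u=np.where(m); print(n,m.sum(),np.round(ray(t,u.astype(float),v.astype(float),.069).mean(0)*1e3,1), np.median(W[m][:,2]).round(4))
E
```

```text
b1 head [527.  408.2] top [526.  407.7]
b2 head [567.2 329.2] top [567.5 327.7]
nut [548.6 367.2]
b1 24 [522.8 406.3  69. ] 0.0677
b2 22 [564.3 328.1  69. ] 0.0684
bc 23 [630.2 101.4  69. ] 0.0683
```

Emit:
{"api": "drive_tool", "payload": {"deltas": "0.13 -0.6 0 0 0 0 0;0.13 -0.55 0 0 0 0 0;0 0 -1 0 0 0 0;0 0 -1 0 0 0 0;0 0 -1 0 0 0 0;0 0 -1 0 0 0 0;0 0 -1 0 0 0 0;0 0 -0.8 0 0 0 0;0 0 -0.5 0 0 0 0;0 0 -0.4 0 0 0 0"}}

```text
t: 5.15
position: [0.5677, 0.326, 0.203]
eef_rot: [0.536, 0.844, -0.0, 0.0]
force: [-0.8, -0.2, 0.6]
width: 0.0852
finger_force: 0.0
```

Emit:
{"api": "drive_tool", "payload": {"deltas": "0 0 0 0 0 0 0;0 0 0 0 0 0 0.5;0 0 0 0 0 0 1;0 0 0 0 0 0 1;0 0 0 0 0 0 1;0 0 0 0 0 0 1;0 0 0 0 0 0 1;0 0 0 0 0 0 1"}}

```text
t: 5.95
position: [0.5669, 0.3279, 0.2041]
eef_rot: [0.535, 0.845, 0.0, 0.0]
force: [-0.4, -0.6, 3.2]
width: 0.0104
finger_force: 58.4
```

Emit:
{"api": "drive_tool", "payload": {"deltas": "0 0 0.5 0 0 0 1;0 0 1 0 0 0 1;0 0 1 0 0 0 1;0.5 0 1 0 0 0 1;0.8 -0.2 0.8 0 0 0 1;0.9 -0.5 0 0 0 0 1;0.9 -0.9 0 0 0 0 1;0.5 -1 0 0 0 0.4 1;0.2 -1 0 0 0 0.5 1;0 -1 0 0 0 0.5 1"}}

```text
t: 6.95
position: [0.6815, 0.1882, 0.3333]
eef_rot: [0.482, 0.876, 0.0, 0.0]
force: [0.4, 0.4, 0.1]
width: 0.0105
finger_force: 58.5
```

Emit:
{"api": "drive_tool", "payload": {"deltas": "0 -1 0 0 0 0 1;0 -1 0 0 0 0 1;0 -1 0 0 0 0 1;0 -1 0 0 0 0 1;0 -0.9 0 0 0 0 1;0 -0.6 0 0 0 0 1;0 0 0 0 0 0 1;0 0 0 0 0 0 1"}}

```text
t: 7.75
position: [0.6807, 0.0258, 0.3331]
eef_rot: [0.483, 0.876, 0.001, -0.0]
force: [-0.4, 0.4, -0.4]
width: 0.0106
finger_force: 58.5
```

```bash
python3 - <<'E'
from h import *
t=save('top','t2.png'); W=world(t); M=masks(t['color'])
m=np.zeros((400,640),bool);m[130:182,325:395]=M['blue'][130:182,325:395];print('blue',rect(t,m,.018,ray))
s=ctrl.observe();print(s['position'],s['eef_rot'],s['width'])
c=save('wrist','w2.png'); m=masks(c['color'])['blue'];m[:,:200]=0; print('wblue',rect(c,m))
cv2.imwrite('pics/w2c.png',np.hstack([c['color'][:,160:480],t['color'][100:300,280:480].repeat(2,0).repeat(2,1)]))
E
```

```text
blue [656.3  62.8  49.8 140.7  32.3]
[0.68061355 0.02684667 0.33307022] [ 4.81966237e-01  8.76189348e-01  8.09036581e-04 -3.42503212e-04] 0.010342117569145493
wblue [658.5  62.4  49.2 139.6  32.3]
```

View pics/w2c.png

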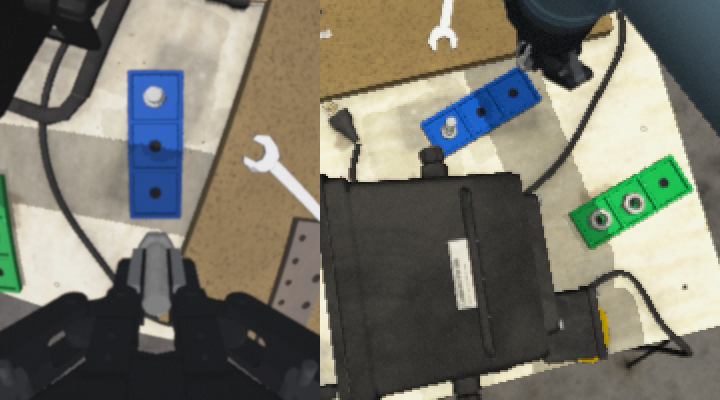

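Emit:
{"api": "drive_tool", "payload": {"deltas": "0.05 -0.04 -1 0 0 0 1;0 0 -1 0 0 0 1;0 0 -1 0 0 0 1;0 0 -0.6 0 0 0 1;0 0 -0.4 0 0 0 1;0 0 -0.27 0 0 0 1;0 0 0 0 0 0 1;0 0 0 0 0 0 1"}}

```text
t: 8.65
position: [0.6828, 0.0239, 0.2055]
eef_rot: [0.483, 0.876, 0.001, 0.001]
force: [-0.5, 0.2, -1.1]
width: 0.0104
finger_force: 58.5
```

Emit:
{"api": "drive_tool", "payload": {"deltas": "0 0 -0.03 0 0 0 1;0 0 -0.03 0 0 0 1;0 0 0 0 0 0 0.85;0 0 0 0 0 0 0.6;0 0 0 0 0 0 0.3;0 0 0 0 0 0 0;0 0 0 0 0 0 0;0 0 0.5 0 0 0 0;0 0 1 0 0 0 0;0 0 1 0 0 0 0"}}

```text
t: 9.65
position: [0.6822, 0.0237, 0.2793]
eef_rot: [0.483, 0.876, -0.0, -0.0]
force: [1.2, -0.1, 0.4]
width: 0.0856
finger_force: 0.0
```

Emit:
{"api": "drive_tool", "payload": {"deltas": "0 0 1 0 0 0 0;0 0 1 0 0 0 0;0 1 0 0 0 0 0;0 1 0 0 0 0 0;0 1 0 0 0 0 0;0 1 0 0 0 0 0;0 1 0 0 0 0 0;0 1 0 0 0 0 0;0 1 0 0 0 0 0;0 1 0 0 0 0 0"}}

```text
t: 10.65
position: [0.6822, 0.2649, 0.3392]
eef_rot: [0.483, 0.876, 0.0, 0.0]
force: [-0.4, -0.7, -0.4]
width: 0.0857
finger_force: 0.0
```

```bash
python3 - <<'E'
from h import *
t=save('top','t3.png'); W=world(t); M=masks(t['color'])
m=np.zeros((400,640),bool);m[130:182,325:395]=M['blue'][130:182,325:395];print('blue',rect(t,m,.018,ray))
s=np.zeros((400,640),bool); s[125:185,325:400]=1; s&=(W[...,2]>.055)&(W[...,2]<.08)
N,l,st,ce=cv2.connectedComponentsWithStats(s.astype(np.uint8))
for i in range(1,N): print(st[i,4],ce[i].round(1),np.round(W[l==i].mean(0),4),W[l==i][:,2].max())
s=ctrl.observe();print(s['position'],s['eef_rot'],s['width'])
E
```

```text
Traceback (most recent call last):
  File "h.py", line 22, in rect
    N,l,st,_=cv2.connectedComponentsWithStats(m.astype(np.uint8)); v,u=np.where(l==1+np.argmax(st[1:,4]))
                                                                                     ~~~~~~~~~^^^^^^^^^^
ValueError: attempt to get argmax of an empty sequence
```

Emit:
{"api": "drive_tool", "payload": {"deltas": "-0.9 0.9 0 0 0 -0.4 0;-0.9 0.9 0 0 0 -0.5 0;-0.9 0.9 0 0 0 -0.5 0;-0.9 0.9 0 0 0 0 0;-0.9 0.8 0 0 0 0 0;-0.72 0.37 0 0 0 0 0;0 0 -0.7 0 0 0 0;0 0 -0.7 0 0 0 0;0 0 0 0 0 0 0"}}

```text
t: 11.6
position: [0.5248, 0.4058, 0.2941]
eef_rot: [0.535, 0.845, -0.002, -0.0]
force: [-1.0, 0.2, 0.3]
width: 0.0851
finger_force: 0.0
```

```bash
python3 - <<'E'
from h import *
t=save('top','t4.png'); W=world(t); M=masks(t['color'])
m=np.zeros((400,640),bool);m[130:182,325:395]=M['blue'][130:182,325:395];print('blue',rect(t,m,.018,ray))
s=np.zeros((400,640),bool); s[125:185,325:400]=1; s&=(W[...,2]>.055)&(W[...,2]<.08)
N,l,st,ce=cv2.connectedComponentsWithStats(s.astype(np.uint8))
for i in range(1,N): print(st[i,4],ce[i].round(1),np.round(W[l==i].mean(0),4),W[l==i][:,2].max())
s=ctrl.observe();print(s['position'],s['eef_rot'],s['width'])
w=save('wrist','w4.png'); cv2.imwrite('pics/w4c.png',np.hstack([w['color'][:,160:480],t['color'][100:300,200:400].repeat(2,0).repeat(2,1)]))
E
```

```text
blue [656.3  63.   49.8 140.5  32.4]
27 [378.1 140.6] [0.6806 0.0261 0.0663] 0.06998696747126176
23 [344.8 161. ] [0.6305 0.1014 0.0677] 0.07118567261433759
[0.52542707 0.40623876 0.29559779] [ 5.35351318e-01  8.44628917e-01 -9.60414816e-04 -1.91276024e-04] 0.08543534060681249
```

View pics/w4c.png

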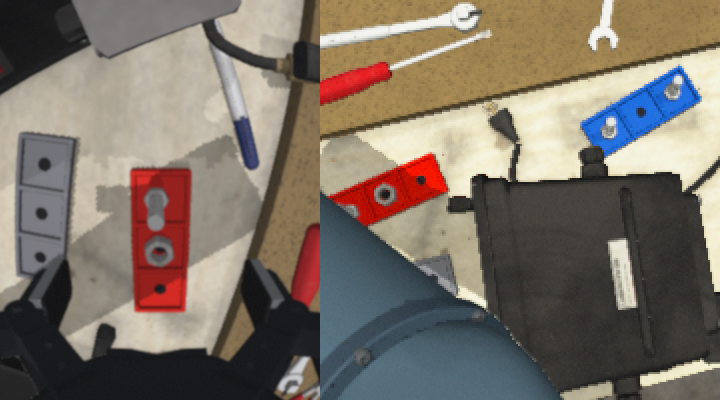

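The first bolt stands upright in the far blue pocket, shown at about (675,90) in the right half of the picture. The red tray still holds one bolt and the nut. I'll go down onto the second bolt.

Emit:
{"api": "drive_tool", "payload": {"deltas": "0 0 -0.9 0 0 0 0;0 0 -0.9 0 0 0 0;0 0 -0.8 0 0 0 0;0 0 -0.47 0 0 0 0;0 0 0 0 0 0 0;0 0 0 0 0 0 0.5;0 0 0 0 0 0 1;0 0 0 0 0 0 1;0 0 0 0 0 0 1;0 0 0 0 0 0 1"}}

```text
t: 12.7
position: [0.5258, 0.4068, 0.2041]
eef_rot: [0.535, 0.845, 0.0, 0.0]
force: [0.7, -0.6, 0.1]
width: 0.0124
finger_force: 1.2
```

Emit:
{"api": "drive_tool", "payload": {"deltas": "0 0 0 0 0 0 1;0 0 0 0 0 0 1;0 0 0.5 0 0 0 1;0 0 1 0 0 0 1;0.3 0 1 0 0 0 1;0.6 0 1 0 0 0 1;0.8 -0.4 0.8 0 0 0 1;0.9 -0.8 0 0 0 0 1;0.9 -0.9 0 0 0 0 1;0.9 -1 0 0 0 0.4 1"}}

```text
t: 13.7
position: [0.6583, 0.3133, 0.3339]
eef_rot: [0.52, 0.854, 0.001, 0.0]
force: [1.9, -0.3, -1.1]
width: 0.0102
finger_force: 58.5
```

Emit:
{"api": "drive_tool", "payload": {"deltas": "0 -1 0 0 0 0.5 1;0 -1 0 0 0 0.5 1;0 -1 0 0 0 0 1;0 -1 0 0 0 0 1;0 -1 0 0 0 0 1;0 -1 0 0 0 0 1;0 -1 0 0 0 0 1;0 -0.9 0 0 0 0 1;0 -0.48 0 0 0 0 1;0 0 0 0 0 0 1"}}

```text
t: 14.7
position: [0.6579, 0.0597, 0.333]
eef_rot: [0.484, 0.875, -0.001, 0.0]
force: [0.7, 0.5, -0.8]
width: 0.0103
finger_force: 58.6
```

Emit:
{"api": "drive_tool", "payload": {"deltas": "0 0.03 -1 0 0 0 1;0 0 -1 0 0 0 1;0 0 -1 0 0 0 1;0 0 -0.6 0 0 0 1;0 0 -0.4 0 0 0 1;0 0 -0.31 0 0 0 1;0 0 0 0 0 0 1;0 0 0 0 0 0 1"}}

```text
t: 15.5
position: [0.6583, 0.0638, 0.2044]
eef_rot: [0.483, 0.876, 0.001, 0.001]
force: [-0.5, 0.5, -0.4]
width: 0.0103
finger_force: 58.8
```

Emit:
{"api": "drive_tool", "payload": {"deltas": "0 0 0 0 0 0 0.85;0 0 0 0 0 0 0.6;0 0 0 0 0 0 0.3;0 0 0 0 0 0 0;0 0 0 0 0 0 0;0 0 0.5 0 0 0 0;0 0 1 0 0 0 0;0 0 1 0 0 0 0;0 0 1 0 0 0 0;0 0 1 0 0 0 0"}}

```text
t: 16.5
position: [0.6576, 0.0634, 0.3409]
eef_rot: [0.483, 0.876, 0.0, 0.0]
force: [0.3, 0.6, 0.1]
width: 0.0855
finger_force: 0.0
```

Emit:
{"api": "drive_tool", "payload": {"deltas": "0 1 0 0 0 0 0;0 1 0 0 0 0 0.5;0 1 0 0 0 0 0.5;0 1 0 0 0 0 0.5;0 1 0 0 0 0 0.5;0 1 0 0 0 0 0.5;0 1 0 0 0 -0.4 0.5;-0.9 1 0 0 0 -0.5 0.5;-0.9 1 0 0 0 -0.5 0.5;-0.9 0.7 0 0 0 0 0.5"}}

```text
t: 17.5
position: [0.5749, 0.3567, 0.3398]
eef_rot: [0.535, 0.845, 0.001, -0.0]
force: [-0.5, 0.7, 0.2]
width: 0.043
finger_force: 0.0
```

Emit:
{"api": "drive_tool", "payload": {"deltas": "-0.6 0.4 0 0 0 0 0.5;-0.37 0.01 0 0 0 0 0.5;0 0 -0.7 0 0 0 0.5;0 0 -0.7 0 0 0 0.5;0 0 0 0 0 0 0.5;0 0 0 0 0 0 0.5"}}

```text
t: 18.1
position: [0.5483, 0.3657, 0.297]
eef_rot: [0.536, 0.844, -0.0, 0.0]
force: [-0.2, 0.6, -0.1]
width: 0.0428
finger_force: 0.0
```

```bash
python3 - <<'E'
from h import *
t=save('top','t5.png'); W=world(t); M=masks(t['color'])
m=np.zeros((400,640),bool);m[130:182,325:395]=M['blue'][130:182,325:395];print('blue',rect(t,m,.018,ray))
s=np.zeros((400,640),bool); s[125:185,325:400]=1; s&=(W[...,2]>.055)&(W[...,2]<.08)
N,l,st,ce=cv2.connectedComponentsWithStats(s.astype(np.uint8))
for i in range(1,N): print(st[i,4],ce[i].round(1),np.round(W[l==i].mean(0),4),W[l==i][:,2].max())
s=ctrl.observe();print(s['position'],s['eef_rot'],s['width'])
w=save('wrist','w5.png');m=masks(w['color'])['red'];m[:,380:]=0;print('red',rect(w,m))
cv2.imwrite('pics/w5c.png',np.hstack([w['color'][150:350,240:440].repeat(2,0).repeat(2,1),t['color'][100:300,200:400].repeat(2,0).repeat(2,1)]))
E
```

```text
blue [656.3  63.   49.8 140.5  32.4]
28 [378.2 140.5] [0.6807 0.026  0.066 ] 0.07217061397004786
26 [360.5 150.4] [0.6565 0.0662 0.0662] 0.07183907364069833
24 [344.8 161.1] [0.6303 0.1014 0.0669] 0.0712311850402192
[0.54837602 0.36615904 0.29765209] [5.35814513e-01 8.44335387e-01 6.31274687e-04 4.03863981e-04] 0.042534272258316144
red [548.1 368.1  49.7 141.1  25.3]
```

View pics/w5c.png

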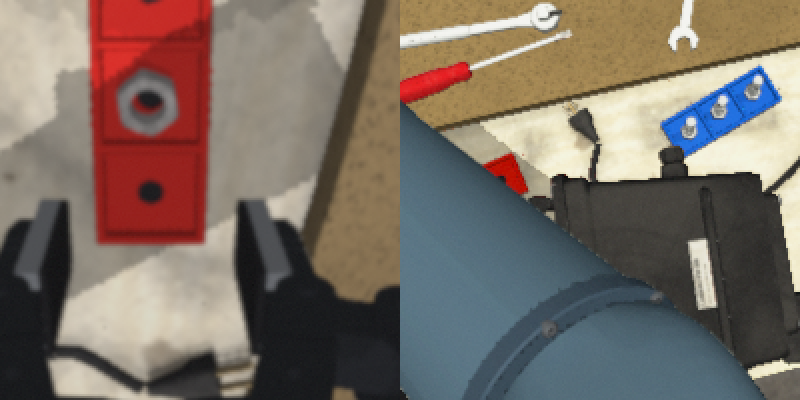

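All three bolts stand in the blue tray at about (690,128), (720,105) and (753,85). The nut is at wrist pixel (314,201), between the fingers' lines. I'll go down to just above the rim.

Emit:
{"api": "drive_tool", "payload": {"deltas": "0 0 -0.9 0 0 0 0.6;0 0 -0.9 0 0 0 0.6;0 0 -0.8 0 0 0 0.6;0 0 -0.5 0 0 0 0.6;0 0 -0.2 0 0 0 0.6;0 0 -0.13 0 0 0 0.6;0 0 0 0 0 0 0.6;0 0 0 0 0 0 0.6"}}

```text
t: 19.0
position: [0.548, 0.3669, 0.1946]
eef_rot: [0.535, 0.845, 0.001, 0.0]
force: [-0.5, -0.8, 0.6]
width: 0.0343
finger_force: 0.0
```

Emit:
{"api": "drive_tool", "payload": {"deltas": "0 0 -0.03 0 0 0 0.6;0 0 -0.03 0 0 0 0.6;0 0 0 0 0 0 0.65;0 0 0 0 0 0 0.75;0 0 0 0 0 0 0.85;0 0 0 0 0 0 0.95;0 0 0 0 0 0 1;0 0 0 0 0 0 1;0 0 0 0 0 0 1"}}

```text
t: 19.9
position: [0.5476, 0.3666, 0.1922]
eef_rot: [0.535, 0.845, 0.0, 0.0]
force: [-1.6, -1.6, 5.1]
width: 0.0208
finger_force: 58.6
```

Emit:
{"api": "drive_tool", "payload": {"deltas": "0 0 0.2 0 0 0 1;0 0 0.4 0 0 0 1;0 0 0.6 0 0 0 1;0 0 0.6 0 0 0 1;0 0 0 0 0 0 1;0 0 0 0 0 0 1"}}

```text
t: 20.5
position: [0.5478, 0.3666, 0.2468]
eef_rot: [0.535, 0.845, 0.001, 0.0]
force: [-0.0, 0.3, -1.3]
width: 0.0213
finger_force: 58.8
```

```bash
python3 - <<'E'
from h import *
w=save('wrist','w6.png');s=ctrl.observe();print(s['position'],s['width'],s['finger_force'])
cv2.imwrite('pics/w6c.png',cv2.resize(w['color'][160:340,230:400],None,fx=3,fy=3))
E
```

```text
[0.54755362 0.36634478 0.24589117] 0.021198027910041262 58.777885993622476
```

View pics/w6c.png

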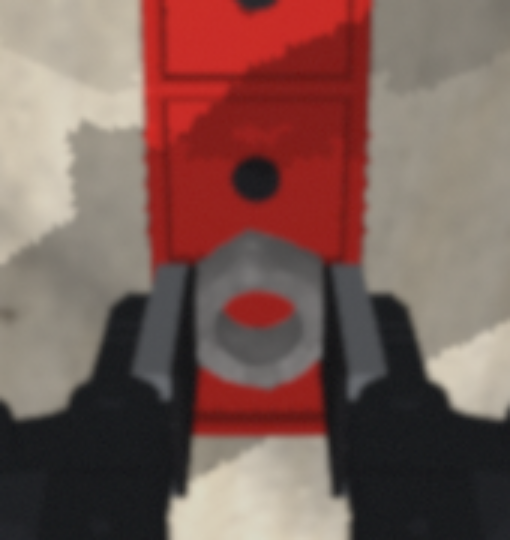

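The nut is held squarely across its flats, at about (258,310) in the crop. I'll carry it round the box to the green tray.

Emit:
{"api": "drive_tool", "payload": {"deltas": "0 0 1 0 0 0 1;0.5 0 1 0 0 0 1;0.8 0 1 0 0 0 1;0.9 -0.3 0 0 0 0 1;0.9 -0.7 0 0 0 0 1;0.65 -1 0 0 0 0.5 1;0 -1 0 0 0 0.5 1;0 -1 0 0 0 0.24 1;0 -1 0 0 0 0 1;0 -1 0 0 0 0 1"}}

```text
t: 21.55
position: [0.6597, 0.1851, 0.3345]
eef_rot: [0.489, 0.872, -0.001, -0.001]
force: [0.1, -0.2, -0.4]
width: 0.0211
finger_force: 58.9
```

Emit:
{"api": "drive_tool", "payload": {"deltas": "0 -1 0 0 0 0 1;0 -1 0 0 0 0 1;0 -1 0 0 0 0 1;0 -1 0 0 0 0 1;0 -1 0 0 0 0 1;0 -1 0 0 0 0 1;0 -1 0 0 0 0 1;0 -1 0 0 0 0 1;-0.5 -1 0 0 0 0 1;-0.8 -1 0 0 0 0 1"}}

```text
t: 22.55
position: [0.6209, -0.1146, 0.3347]
eef_rot: [0.489, 0.872, 0.0, -0.0]
force: [0.3, -0.1, -1.3]
width: 0.0207
finger_force: 58.9
```

Emit:
{"api": "drive_tool", "payload": {"deltas": "-0.8 -1 0 0 0 0 1;-0.67 -0.43 0 0 0 0 1;0 0 -0.5 0 0 0 1;0 0 -0.5 0 0 0 1;0 0 0 0 0 0 1;0 0 0 0 0 0 1"}}

```text
t: 23.15
position: [0.5775, -0.155, 0.3048]
eef_rot: [0.488, 0.873, 0.0, -0.001]
force: [-0.5, -0.3, -0.7]
width: 0.021
finger_force: 58.9
```

```bash
python3 - <<'E'
from h import *
s=ctrl.observe();print(s['position'],s['eef_rot'],s['width'],s['finger_force'])
w=save('wrist','w7.png');m=masks(w['color'])['green'];print('green w',rect(w,m))
t=save('top','t7.png');m=masks(t['color'])['green'];m[:,:390]=0;m[:160]=0;m[235:]=0;print('green t',rect(t,m,.018,ray))
cv2.imwrite('pics/w7c.png',np.hstack([w['color'][:,200:440],t['color'][150:350,340:540].repeat(2,0).repeat(2,1)]))
E
```

```text
[ 0.57749236 -0.15497432  0.30484905] [ 4.87980980e-01  8.72853876e-01  3.25606964e-04 -7.54338793e-04] 0.021041957010212223 58.93224887739052
green w [ 553.4 -118.3   48.3  139.3   31.5]
green t [ 552.3 -117.    49.6  141.2   31.4]
```

View pics/w7c.png

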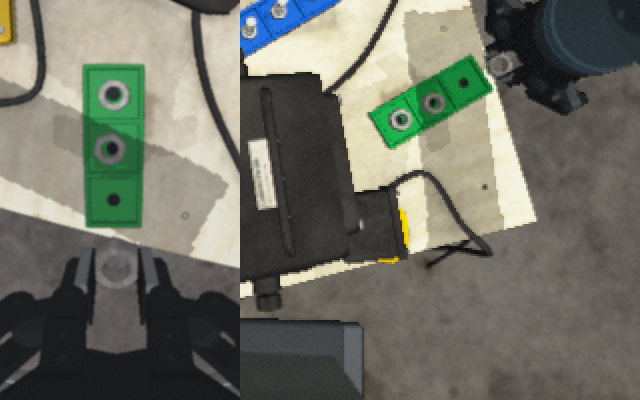

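Emit:
{"api": "drive_tool", "payload": {"deltas": "0 -0.02 -1 0 0 0 1;0 0 -1 0 0 0 1;0 0 -0.9 0 0 0 1;0 0 -0.5 0 0 0 1;0 0 -0.25 0 0 0 1;0 0 -0.13 0 0 0 1;0 0 0 0 0 0 1;0 0 0 0 0 0 1"}}

```text
t: 24.05
position: [0.5775, -0.157, 0.1933]
eef_rot: [0.489, 0.872, 0.0, 0.001]
force: [-0.5, -0.8, -0.1]
width: 0.0213
finger_force: 58.9
```

Emit:
{"api": "drive_tool", "payload": {"deltas": "0 0 0 0 0 0 1;0 0 0 0 0 0 0.7;0 0 0 0 0 0 0.6;0 0 0 0 0 0 0.55;0 0 0 0 0 0 0.55;0 0 0.4 0 0 0 0.5;0 0 0.8 0 0 0 0.5;0 0 1 0 0 0 0.5;0 0 1 0 0 0 0.2;0 0 1 0 0 0 0"}}

```text
t: 25.05
position: [0.5769, -0.1569, 0.3204]
eef_rot: [0.489, 0.872, 0.0, 0.0]
force: [0.3, 0.3, -0.2]
width: 0.07
finger_force: 0.0
```

Emit:
{"api": "drive_tool", "payload": {"deltas": "0.7 1 0.2 0 0 0 0;0.7 1 0.2 0 0 0 0;0.7 1 0.2 0 0 0 0;0.7 1 0 0 0 0 0;0 1 0 0 0 0 0;0 1 0 0 0 0 0;0 1 0 0 0 0 0;0 1 0 0 0 0 0;0 1 0 0 0 0 0;0 1 0 0 0 0 0"}}

```text
t: 26.05
position: [0.6608, 0.1443, 0.3373]
eef_rot: [0.489, 0.872, 0.0, 0.0]
force: [-0.1, -1.0, 0.5]
width: 0.0857
finger_force: 0.0
```

```bash
python3 - <<'E'
from h import *
s=ctrl.observe();print(s['position'],s['eef_rot'],s['width'])
t=save('top','t8.png');W=world(t);m=masks(t['color'])['green'];m[:,:390]=0;m[:160]=0;m[235:]=0;print('green t',rect(t,m,.018,ray))
q=np.zeros((400,640),bool); q[170:230,398:475]=1; q&=(W[...,2]>.0215)&(W[...,2]<.05)
N,l,st,ce=cv2.connectedComponentsWithStats(q.astype(np.uint8))
for i in range(1,N):
  if st[i,4]>5: print(st[i,4],ce[i].round(1),np.round(W[l==i].mean(0),4),W[l==i][:,2].max())
E
```

```text
[0.66076696 0.14425729 0.33730157] [4.88850398e-01 8.72367591e-01 1.99654034e-04 1.83281742e-04] 0.08565717278109582
green t [509.9 -62.3  31.7   5.3  37.4]
```

Emit:
{"api": "drive_tool", "payload": {"deltas": "0 1 0 0 0 -0.4 0;0 1 0 0 0 -0.4 0;0 1 0 0 0 -0.45 0;-0.8 1 0 0 0 0 0;-0.8 1 0 0 0 0 0;-0.8 1 0 0 0 0 0;-0.8 1 0 0 0 0 0;-0.57 0.46 -0.4 0 0 0 0;0 0 -0.8 0 0 0 0;0 0 0 0 0 0 0"}}

```text
t: 27.1
position: [0.5464, 0.3665, 0.2983]
eef_rot: [0.535, 0.845, -0.002, -0.001]
force: [-1.0, -0.4, -1.1]
width: 0.0852
finger_force: 0.0
```

```bash
python3 - <<'E'
from h import *
s=ctrl.observe();print(s['position'],s['eef_rot'],s['width'])
t=save('top','t9.png');W=world(t);m=masks(t['color'])['green'];m[:,:390]=0;m[:160]=0;m[235:]=0;print('green t',rect(t,m,.018,ray))
q=np.zeros((400,640),bool); q[170:230,398:475]=1; q&=(W[...,2]>.0215)&(W[...,2]<.05)
N,l,st,ce=cv2.connectedComponentsWithStats(q.astype(np.uint8))
for i in range(1,N):
  if st[i,4]>5: print(st[i,4],ce[i].round(1),np.round(W[l==i].mean(0),4),W[l==i][:,2].max())
w=save('wrist','w9.png');M=masks(w['color']);m=M['red'];m[:,400:]=0;print('red',rect(w,m))
cv2.imwrite('pics/w9c.png',np.hstack([w['color'][:,160:480],t['color'][100:300,290:490].repeat(2,0).repeat(2,1)]))
E
```

```text
[0.54636058 0.36649116 0.2982835 ] [ 5.34897822e-01  8.44913276e-01 -2.29692640e-03 -7.74536674e-04] 0.08521871923953381
green t [ 552.3 -117.    49.6  141.2   31.4]
60 [452.2 190. ] [ 0.5772 -0.1555  0.0241] 0.026926331779719558
63 [436.5 201.5] [ 0.5489 -0.1184  0.0244] 0.028871006411540993
59 [419.8 209.5] [ 0.5288 -0.0793  0.0243] 0.028349764160805962
red [548.3 368.   49.8 141.1  25.3]
```

View pics/w9c.png

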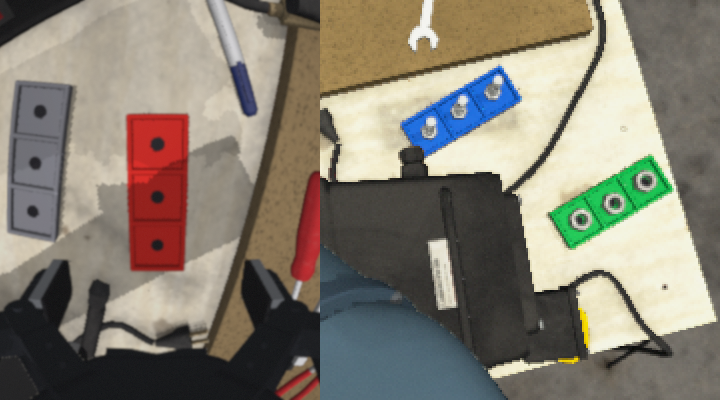

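Both trays are full: the green nuts are at (580,219), (615,202) and (646,181) and the blue bolts are upright. The red tray is empty and sits where it started.

Emit:
{"api": "drive_tool", "payload": {"deltas": "0 0 -0.9 0 0 0 0;0 0 -0.9 0 0 0 0;0 0 -0.9 0 0 0 0;0 0 -0.7 0 0 0 0;0 0 -0.4 0 0 0 0;0 0 -0.25 0 0 0 0;0 0 0 0 0 0 0;0 0 0 0 0 0 0"}}

```text
t: 28.0
position: [0.5485, 0.3671, 0.18]
eef_rot: [0.536, 0.844, 0.001, 0.0]
force: [0.2, 0.5, 0.0]
width: 0.0853
finger_force: 0.0
```

Emit:
{"api": "drive_tool", "payload": {"deltas": "0 0 0 0 0 0 0.2;0 0 0 0 0 0 0.3;0 0 0 0 0 0 0.4;0 0 0 0 0 0 0.5;0 0 0 0 0 0 0.7;0 0 0 0 0 0 1;0 0 0 0 0 0 1;0 0 0 0 0 0 1"}}

```text
t: 28.8
position: [0.5479, 0.3669, 0.1797]
eef_rot: [0.536, 0.844, -0.0, 0.0]
force: [-2.7, -2.2, 6.7]
width: 0.0491
finger_force: 62.4
```

Emit:
{"api": "drive_tool", "payload": {"deltas": "0 0 0.3 0 0 0 1;0 0 0.6 0 0 0 1;0 0 1 0 0 0 1;0 0 1 0 0 0 1;0 0 1 0 0 0 1;0 0 0 0 0 0 1;0 0 0 0 0 0 1"}}

```text
t: 29.5
position: [0.5479, 0.3667, 0.2967]
eef_rot: [0.536, 0.844, 0.001, 0.0]
force: [-1.2, -0.3, -4.7]
width: 0.049
finger_force: 63.7
```

```bash
python3 - <<'E'
from h import *
H={}
for n in('top','scene'):
    c=dict(np.load(f'pics/{n}0.png.npz'));W=world(c)[c['z_map']>0]
    for p in W:
        k=tuple(np.floor(p[:2]/.03).astype(int))
        if 9<=k[0]<=18 and 6<=k[1]<=16: H[k]=max(H.get(k,0),p[2])
print('y:',[round(j*.03,2) for j in range(6,17)])
for i in range(18,8,-1): print(round(i*.03,2),[int(1e3*H.get((i,j),-1)) for j in range(6,17)])
w=save('wrist','w10.png');s=ctrl.observe();print(s['position'],s['width'])
M=masks(w['color']);r=rect(w,M['red'],.118);print('red held @.118',r)
g=M['grey'].copy();g[:,:140]=0;g[:,260:]=0;g[:,:]=g;print('grey',rect(w,g))
E
```

```text
y: [0.18, 0.21, 0.24, 0.27, 0.3, 0.33, 0.36, 0.39, 0.42, 0.45, 0.48]
0.54 [218, 223, 51, 57, 71, 70, 28, 20, 18, 12, 17]
0.51 [226, 228, 56, 59, 17, 25, 27, 70, 21, 4, 9]
0.48 [225, 228, 5, 3, 3, 3, 19, 21, 20, 3, 3]
0.45 [225, 230, 2, 19, 20, 20, 20, 16, 4, 3, 129]
0.42 [227, 228, 3, 21, 21, 18, 20, 19, 21, 3, 128]
0.39 [228, 227, 3, 4, 19, 20, 21, 21, 3, 11, 180]
0.36 [228, 222, 21, 23, 21, 3, 3, 3, 46, 178, 194]
0.33 [227, 54, 52, 22, 20, 128, 126, 19, 183, 196, 203]
0.3 [220, 58, 59, 21, 129, 129, 253, 255, 197, 204, 204]
0.27 [3, 6, 4, 3, 129, 251, 254, 254, 206, 205, 204]
[0.54755757 0.36630109 0.29525709] 0.049014414890127506
red held @.118 [549.6 366.1  57.3 145.   25.4]
grey [439.  350.6  54.4 143.1  15.4]
```

View pics/w10.png

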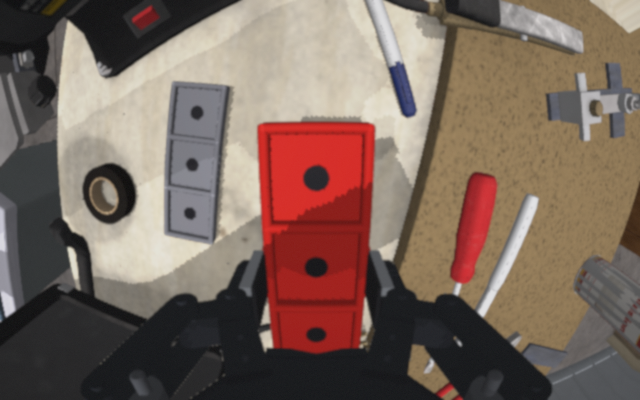

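The held red tray is level and centred between the fingers, with holes at (316,178), (316,267) and (316,335). The grey tray's holes are at (197,113), (192,165) and (190,214). The holes make clean centre marks, so I'll measure with them.

```bash
cat >> h.py <<'E'
def dots(c,pts,z,f=fray,w=11):
    g=cv2.cvtColor(c['color'],cv2.COLOR_BGR2GRAY).astype(float); out=[]
    for u,v in pts:
        s=g[v-w:v+w+1,u-w:u+w+1]; k=np.clip((s.min()+np.median(s))/2-s,0,None)
        N,l,st,ce=cv2.connectedComponentsWithStats((k>0).astype(np.uint8)); i=min(range(1,N),key=lambda i:np.hypot(*(ce[i]-w))-(st[i,4]>3)*3)
        k=k*(l==i); y,x=np.mgrid[-w:w+1,-w:w+1]
        out.append(f(c,u+(k*x).sum()/k.sum(),v+(k*y).sum()/k.sum(),z)[:2]*1e3)
    p=np.array(out); d=p[0]-p[-1]; return np.round(p,1).tolist(),'c',np.round(p.mean(0),1),'ang',np.degrees(np.arctan2(-d[0],d[1])).round(1),'len',np.hypot(*d).round(1)
E
python3 - <<'E'
from h import *
a=dict(np.load('pics/w10.png.npz'))
print('grey w10',dots(a,[(197,113),(192,165),(190,214)],.012,w=8)); print('red held',dots(a,[(316,178),(316,267),(316,335)],.129,w=18))
b=dict(np.load('pics/w9.png.npz')); print('grey w9',dots(b,[(200,112),(195,163),(193,211)],.012,w=8)); print('red w9',dots(b,[(317,144),(317,197),(317,245)],.012,w=8))
c=dict(np.load('pics/w1.png.npz')); print('grey w1',dots(c,[(225,103),(220,141),(216,177)],.012,w=7))
t=dict(np.load('pics/top0.png.npz')); print('grey top',dots(t,[(220,248),(238,243),(257,239)],.012,ray,w=5))
E
```

```text
grey w10 ([[424.5, 394.3], [436.6, 350.1], [449.2, 305.4]], 'c', array([436.8, 349.9]), 'ang', np.float64(15.5), 'len', np.float64(92.2))
red held ([[529.3, 409.2], [548.9, 367.4], [568.7, 325.4]], 'c', array([549. , 367.3]), 'ang', np.float64(25.2), 'len', np.float64(92.6))
grey w9 ([[424.4, 394.3], [436.6, 350.0], [449.1, 305.4]], 'c', array([436.7, 349.9]), 'ang', np.float64(15.5), 'len', np.float64(92.3))
red w9 ([[529.0, 409.1], [548.5, 367.4], [568.3, 325.6]], 'c', array([548.6, 367.4]), 'ang', np.float64(25.2), 'len', np.float64(92.2))
grey w1 ([[424.7, 394.3], [437.0, 349.9], [449.3, 305.4]], 'c', array([437. , 349.9]), 'ang', np.float64(15.5), 'len', np.float64(92.2))
grey top ([[423.6, 394.0], [436.2, 349.9], [448.1, 305.4]], 'c', array([436. , 349.8]), 'ang', np.float64(15.5), 'len', np.float64(91.9))
```

Emit:
{"api": "drive_tool", "payload": {"deltas": "-0.5 -0.1 0 0 0 -0.3 1;-0.7 -0.1 0 0 0 -0.4 1;-0.8 -0.1 0 0 0 -0.4 1;-0.8 -0.1 0 0 0 -0.4 1;-0.6 -0.1 0 0 0 -0.3 1;-0.34 -0.08 0 0 0 -0.14 1;0 0 0 0 0 0 1;0 0 0 0 0 0 1"}}

```text
t: 30.35
position: [0.4364, 0.3493, 0.2955]
eef_rot: [0.605, 0.796, -0.0, 0.0]
force: [-0.1, -0.1, -2.6]
width: 0.0491
finger_force: 63.6
```

Emit:
{"api": "drive_tool", "payload": {"deltas": "0 0 -0.8 0 0 0 1;0 0 -0.8 0 0 0 1;0 0 0 0 0 0 1;0 0 0 0 0 0 1"}}

```text
t: 30.75
position: [0.4364, 0.3494, 0.2478]
eef_rot: [0.605, 0.796, -0.0, -0.0]
force: [-0.6, -0.1, -2.6]
width: 0.0489
finger_force: 64.1
```

```bash
python3 - <<'E'
from h import *
w=save('wrist','w11.png');s=ctrl.observe();print(s['position'],s['eef_rot'],s['qpos'].round(2),s['width'],s['force'])
t=save('top','t11.png')
cv2.imwrite('pics/w11c.png',np.hstack([w['color'][:,160:480],t['color'][150:350,150:350].repeat(2,0).repeat(2,1)]))
E
```

```text
[0.43651397 0.34982939 0.24854911] [6.05368189e-01 7.95945285e-01 6.74685417e-04 6.44255678e-05] [-0.41  0.65 -0.46  1.86  0.42  0.72 -0.84] 0.049309912220912556 [-0.38841695  1.03204175 -3.71324227]
```

View pics/w11c.png

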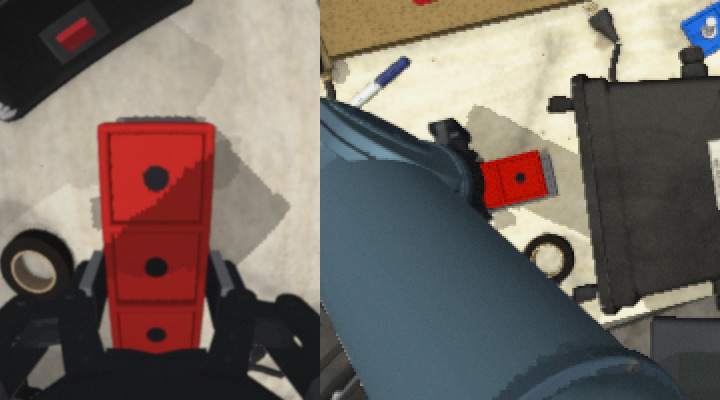

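The red tray hangs over the grey one with its holes at wrist (316,178), (316,267) and (316,335). I'll check its centre against the grey tray.

```bash
python3 - <<'E'
from h import *
a=dict(np.load('pics/w11.png.npz')); print('red held',dots(a,[(316,178),(316,267),(316,335)],.081,w=18))
E
```

```text
red held ([[424.9, 394.6], [437.1, 350.5], [449.5, 306.1]], 'c', array([437.2, 350.4]), 'ang', np.float64(15.5), 'len', np.float64(91.9))
```

Emit:
{"api": "drive_tool", "payload": {"deltas": "-0.01 -0.02 -0.5 0 0 0 1;0 0 -0.5 0 0 0 1;0 0 -0.3 0 0 0 1;0 0 -0.2 0 0 0 1;0 0 -0.15 0 0 0 1;0 0 -0.1 0 0 0 1;0 0 -0.08 0 0 0 1;0 0 0 0 0 0 1;0 0 0 0 0 0 1"}}

```text
t: 31.75
position: [0.4355, 0.3489, 0.1931]
eef_rot: [0.605, 0.796, 0.0, 0.0]
force: [-0.6, -0.2, -4.1]
width: 0.0491
finger_force: 64.1
```

Emit:
{"api": "drive_tool", "payload": {"deltas": "0 0 -0.03 0 0 0 1;0 0 0 0 0 0 1;0 0 0 0 0 0 0.4;0 0 0 0 0 0 0.3;0 0 0 0 0 0 0.2;0 0 0 0 0 0 0.1;0 0 0 0 0 0 0;0 0 0 0 0 0 0;0 0 0 0 0 0 0;0 0 0 0 0 0 0"}}

```text
t: 32.75
position: [0.4354, 0.3488, 0.192]
eef_rot: [0.605, 0.796, -0.0, -0.0]
force: [-0.0, -0.1, -0.9]
width: 0.0853
finger_force: 0.0
```

Emit:
{"api": "drive_tool", "payload": {"deltas": "0 0 0.4 0 0 0 0;0 0 0.8 0 0 0 0;0 0 1 0 0 0 0;0 0 1 0 0 0 0;0 0 1 0 0 0 0;0 0 0 0 0 0 0;0 0 0 0 0 0 0"}}

```text
t: 33.45
position: [0.4355, 0.3488, 0.3191]
eef_rot: [0.605, 0.796, 0.001, 0.0]
force: [-0.0, -0.8, -0.1]
width: 0.0855
finger_force: 0.0
```

```bash
python3 - <<'E'
from h import *
w=save('wrist','w12.png');s=ctrl.observe();print(s['position'],s['width'],s['force'])
t=save('scene','s12.png');W=world(t);m=masks(t['color'])['red'];m[:,:350]=0;m[:240]=0;m[:,430:]=0
print(m.sum(),np.percentile(W[m][:,2],[2,25,50,75,98]).round(4))
print(rect(w,masks(w['color'])['red'],.031))
cv2.imwrite('pics/w12c.png',np.hstack([w['color'][:,160:480],t['color'][200:350,240:440].repeat(2,0).repeat(2,1)[:, :].copy() if 0 else cv2.resize(t['color'][150:350,250:450],(400,400))]))
E
```

```text
[0.43522358 0.34850218 0.31799127] 0.08547654533320939 [-0.69001737  0.51010528 -1.08505843]
1554 [0.02   0.0237 0.0247 0.0284 0.0311]
[436.6 350.6  49.9 140.7  15.5]
```

View pics/w12c.png

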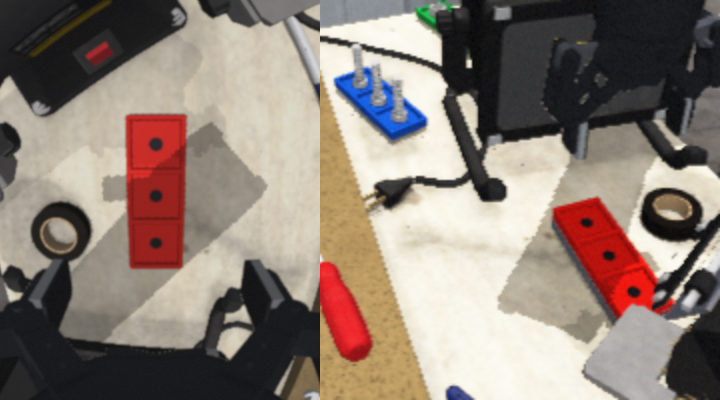

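The red tray now hides the grey one. Its floor is at z 0.025 and its rim at 0.031, so it is nested 13 mm up, at (436.6, 350.6) mm and 15.5°, which matches the grey tray.

```bash
python3 -c "
from workcell import ctrl
print(ctrl.finish_job())"
```

```text
the job is handed in; nothing more can be done
None
```

The job is handed in at about 34 s: two bolts standing in the blue tray, the nut flat in the green tray, and the empty red tray measured fully nested on the grey one; no verdict was returned.

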